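# Pull check of the film-tension gauge

## Task

Put the spring tension gauge on its bench mount: lower it gently over the two pins, big hole on big pin, until its base plate lies flush on the block. Then draw the upright pull tab out until the pointer is level with the set marker, hold it there for about two seconds, and ease the tab all the way home without letting it snap back. Leave the marker where it is set, leave the gauge seated, and do not disturb the tray, tubs or rack.

Things in the scene. Friction and masses are not known exactly. Their poses are not given: they have to be found in the camera images.
- gauge: loose spring tension gauge, 0.7 kg; origin: centre of the underside of its aluminium base plate (160 in x, 100 in y, 8 mm thick). A grey housing 110 in x, 42 wide in y, z 8 to 48 mm, stands on the plate: lift by pinching its sides from above at the middle. A draw bar (12 mm wide, top at z 16 mm) leaves it towards -x and carries the pull tab. +z up
- gauge_top (a point): centre of the top face of the gauge's housing, 48 mm above the gauge's underside; axes as gauge
- big_hole (a point): centre, at the underside, of the gauge plate's big through hole, 16 mm in diameter, at x +58, y +33 mm in the gauge's frame
- small_hole (a point): centre, at the underside, of the gauge plate's small through hole, 11 mm in diameter, at x -58, y -33 mm in the gauge's frame
- gauge_slide (a joint): how far the pull tab is drawn out of the gauge, m: 0 is home, 0.08 the far stop; it moves along the gauge's -x. A spring pulls it home with about 3 N at 0 and 7 N at 0.06
- pull_tab (a point): centre of the top edge of the upright black pull tab: 12 mm thick along the gauge's x, 34 wide in y, 46 tall; its top is 56 mm above the gauge's underside; the draw bar (top at 16 mm) meets its inner +x face. At home it is 125 mm from the gauge's origin towards -x, 64 mm clear of the housing. Pinch from above across either pair of faces
- pointer (a point): steel pointer blade on the housing's top (2 mm thick along x), which moves with the pull tab; this point is the middle of its inner end. Axes as the gauge's
- marker (a point): set marker: small black cursor on the housing's top (edge 3 mm thick along x, up to 57 mm above the gauge's underside), on the -y half of the scale facing the pointer's path. The pointer is level with it when both have the same x in the gauge's frame; 35 to 60 mm from the pointer at home. Axes as the gauge's
- set_marker (a joint): where the set marker stands along the scale, m: at 0 the pointer is level with it when the tab is drawn 35 mm, and each further mm needs one mm more; stiff, it must stay as set
- mount: fixed dark steel mounting block 190 long in x, 130 wide in y, 10 thick mm, origin at the centre of its underside on the bench, with two upright bullet-nosed pins 20 mm tall above its top face
- mount_seat (a point): centre of the mount's top face, 10 mm above the bench: the gauge's origin comes here when seated, same axes
- big_pin (a point): tip of the big pin, 14 mm in diameter with straight sides 11 mm high and then a tapering nose, at x +58, y +33 mm in the mount's frame, 20 mm above the top face
- small_pin (a point): tip of the small pin, 9 mm in diameter, same shape and height, at x -58, y -33 mm in the mount's frame
- cassette_tray: bystander: white open tray 90 x 170 x 28 mm with film cassettes, origin at the centre of its underside
- tub_a: bystander: white lidded tub, 70 mm in diameter, 90 mm tall, origin at the centre of its underside
- tub_b: bystander: a second such tub
- film_rack: bystander: steel wire rack 108 x 88 x 154 mm, origin at the centre of its underside
Not all that is in view belongs to the job. Leave any blue or green look-alike of the mount alone.

How it is judged:
On the way, in this order (a step that is already met when the one before it is completed fails the run):
1. the gauge's plate lies flush on the mount over both pins (z of gauge in the frame of mount_seat below 0.0025 m and horizontal distance between gauge and mount_seat below 0.004 m and angle between the z axis of gauge and the z axis of mount, either way round below 0.03 rad and angle between the x axis of gauge and the x axis of mount, either way round below 0.06 rad), for 0.3 s.
2. with the gauge seated, the pull tab is drawn until the pointer is within 4 mm of level with the set marker, and held there for 1.5 s (all of step 1 and x of pointer in the frame of marker between -0.004 and 0.004 m), for 1.5 s.
At the end, for the whole second after the job is handed in: The gauge rests on the mount over both pins: underside within 2.5 mm of the block's top, centred within 4 mm, level within 0.03 rad; the pull tab is home (drawn less than 4 mm); the gauge is still (all of step 1 and value of joint gauge_slide below 0.004 m and linear speed of gauge below 0.02 m/s); the robot touches nothing.
It fails at once if the pull tab snaps back (runs home faster than 0.2 m/s) (velocity of joint gauge_slide below -0.2 m/s).
It fails at once if the set marker is shifted along the scale (velocity of joint set_marker above 0.03 m/s or velocity of joint set_marker below -0.03 m/s).
It fails at once if the gauge is dropped or slammed on the mount (faster than 0.3 m/s within 50 mm over its seat) (linear speed of gauge above 0.3 m/s and horizontal distance between gauge and mount_seat below 0.03 m and z of gauge in the frame of mount_seat below 0.05 m).
It fails at once if a bystander (tray, tub or rack) is moved more than 30 mm (distance of any of cassette_tray, tub_a, tub_b, film_rack from where it was at the start of the episode above 0.03 m).
It also fails if it takes over 64 s, if anything falls off the work surface, if the arm or the gripper's body presses on something with over 40 N, if the wrist force passes 120 N, or if a joint passes its speed limit or range.

## Robot

A 6-joint arm with a two-finger parallel gripper is mounted at the origin on the work surface. World frame = base frame: x ahead of the robot, y to its left, z up, the work surface at z = 0. Lengths are in m, angles in rad, forces in N, time in s.
With the tool pointing down it reaches from about 0.35 to 0.775 m from the base axis. Payload 5.5 kg.
Tool frame: the origin (TCP) lies on the centre line of the jaws, within the pads' length; the fingertips stand 11 mm ahead of it and the grasp point (between the pads) lies 8 mm behind it; z points along the fingers, y is the line along which they close (so a half turn about z gives the same grasp; the last joint's range is limited). The gripper opens to 85 mm and grips with 20 to 120 N. Pads are 22 mm wide; open, the fingers measure 114 mm over their backs; the gripper's body (76 mm by 85 mm) begins 54 mm behind the grasp point. The pads swing forward as they close: fully open they stand 13 mm farther back than shut.
Start: joints at [-1.412, 0.313, 0.046, 1.304, 0, 1.431], TCP at [0.169, -0.55, 0.219] pointing down, gripper open.
Joint ranges: [-2.76, 2.76], [-0.86, 1.69], [-1.03, 1.26], [-2.2, 2.34], [-1.47, 1.5], [-3.14, 3.14]. Speed limits (rad/s): [2.57, 2.57, 3.14, 3.14, 3.14, 3.14].

## Interface

Orientations are given as a unit quaternion [w, x, y, z].
In Python, from workcell import env, viewer, order, models gives the robot as it stands.
- The arm moves only by the tool drive_tool, never from a script. Its argument "series" is a list that holds one entry, the list of rows, each a list of 6 numbers: the shift along the tool's x, y, z each as a share of 120 mm, from -1 to 1, then the turn, a rotation vector about the tool's x, y, z each as a share of 180 degrees, from -1 to 1. A call has 1 to 20 rows; each row shifts and turns the commanded pose from where the row before left it, along the tool's axes as they then stand; what a row does not reach is not made up. A row lasts 1/8 s, in which the tool goes at most 62.5 mm and 10.7 degrees, less where a joint would pass 70% of its speed; a pose out of reach is approached as far as the arm can. A call with a number of a shift or a turn outside -1 to 1 is refused whole. A call with a gripper value outside its range is refused whole. "jaw" is the opening, from -1 (shut) to 1 (fully open), set as the call begins (left out, the last holds). The fingers move at their own pace and stop on an object; "grip_force" is the grip in N (left out, the last holds). Time passes only in rows, so rows that do not move let the fingers close. It gives the time, the measured TCP pose, the force, the opening and the grip force at its end, in the units of the state.
- env.get_state(): the state, without advancing time (a new reading comes with each control period).
- viewer.read_camera(name): name is "scene" or "side" or "wrist"; returns the picture (420x560x3 uint8, red, green, blue); there is no depth.
- viewer.camera_info(name): a dict with "intrinsics" (3x3 intrinsics, pixels), "R" (3x3) and "t" (3): a world point X has camera coordinates R X + t; the wrist camera has in their place "T_tool_cam" (4x4, takes a point from camera to tool coordinates, whose origin is the TCP and whose axes are the flange's). Camera axes: x right, y down, z forward; pixel columns grow to the right and rows downward; lengths in m; the calibration is good to about 2 mm. A picture is of the moment at which its call begins: read the wrist's pose just before it. camera_info takes no time and is no camera call.
- order.hand_in(): hands the job in; it is judged then, once.
Trained networks look in the newest picture that a camera, given by its name, has taken for a name from the list of things; names that differ only in an ending like _2 or _b are one class to them, and where a whole thing is asked for, a point or a joint stands for the part that bears it (a point fixed in the world has none). Each returns a list of dicts, best first, with "score" (0 to 1); they miss things now and then, are a little off and sometimes report something else, mostly with a low value. They report only what shows in the picture. A call takes as long as a camera call. They do not tell look-alikes from the thing itself.
- models.silhouettes(label, camera): "region" (420x560 bool, what is visible of it) and "location" ([column, row] in pixels, amid what is visible of it).
The state is a dict: "clock": time; "joint_pos": joint angles; "qvel": joint speeds; "tau": joint torques, N m; "tcp_pos": TCP position; "orientation": TCP orientation; "wrist_force": force on the tool from outside, world axes, zero at the start; "ft_torque": the same for the moment, N m; "finger_gap": finger opening in m; "grip_force": force on a finger pad.
Only numpy, scipy, OpenCV 4.12 (cv2) and the standard library are available. Lean on these libraries where they do the work, as an engineer would, in place of code of your own. Each camera call takes 0.05 s, during which the arm holds its last target. There are 200 camera calls.

## Working session

There is one attempt and no reset: what is moved stays moved. The work goes in short steps, Python scripts to look and compute and a tool call to move; the robot and the scene stay as the last step left them, time stands still between calls to the robot, and variables do not carry over. Pictures are saved under pics/ and viewed, at most 10 in all, crops included, and the job is handed in when it is done.

Besides the shell and the picture viewer there is one more tool, called after ">>>" as name(argument=value, ...) on one line, values as JSON. drive_tool: Moves the arm, as the interface text tells. Its arguments: {"type":"object","properties":{"series":{"type":"array"},"jaw":{"type":"number"},"grip_force":{"type":"number"}},"required":["series"]}

```bash
ls; mkdir -p pics
python3 - <<'E'
from workcell import env, viewer, models
import cv2, numpy as np
print({k:np.round(v,3).tolist() for k,v in env.get_state().items()})
ims=[]
for c in ["scene","side"]:
    im=viewer.read_camera(c); ims.append(im)
    for l in ["gauge","mount","pull_tab","marker","pointer","gauge_top"]:
        for r in models.silhouettes(l,c)[:3]:
            print(c,l,round(r["score"],2),r["location"],r["region"].sum())
    i=viewer.camera_info(c);print({k:np.round(v,4).tolist() for k,v in i.items()})
print(viewer.camera_info("wrist"))
for c,im in zip("ab",ims): cv2.imwrite(f"pics/{c}.png",im[:,:,::-1])
E
```

```text
pics
{'clock': 0.0, 'joint_pos': [-1.412, 0.314, 0.045, 1.304, -0.0, 1.431], 'qvel': [0.001, 0.001, -0.001, -0.0, 0.001, -0.001], 'tau': [0.001, -48.063, 29.853, 0.019, -0.0, -0.0], 'tcp_pos': [0.169, -0.549, 0.218], 'orientation': [-0.001, 0.989, 0.149, -0.0], 'wrist_force': [0.445, -0.493, 1.02], 'ft_torque': [-0.037, 0.012, -0.032], 'grip_force': 0.0, 'finger_gap': 0.085}
scene gauge 0.59 [325.7, 260.5] 1571
scene gauge 0.37 [223.0, 233.4] 1925
scene mount 0.97 [249.2, 165.4] 1297
scene mount 0.91 [317.0, 194.2] 1539
scene mount 0.73 [224.4, 231.1] 1968
scene pull_tab 0.68 [334.0, 227.7] 155
scene pointer 0.6 [335.8, 229.0] 114
scene gauge_top 0.6 [325.1, 258.9] 1559
{'intrinsics': [[423.1344, 0.0, 282.2935], [0.0, 423.1344, 211.3721], [0.0, 0.0, 1.0]], 'R': [[-0.2399, 0.9708, -0.0095], [0.7547, 0.1803, -0.6308], [-0.6106, -0.1585, -0.7759]], 't': [0.1199, -0.3654, 1.7602]}
side gauge 0.29 [248.8, 274.5] 258
side mount 0.79 [239.2, 188.9] 1682
side mount 0.69 [339.1, 190.6] 1707
side mount 0.61 [307.4, 254.4] 2893
side pull_tab 0.82 [250.6, 273.8] 260
side marker 0.57 [230.2, 129.
[... 158 characters left out ...]
.6936], [0.0, 397.9918, 211.2435], [0.0, 0.0, 1.0]], 'R': [[-0.9945, -0.1044, 0.0106], [-0.0808, 0.6973, -0.7122], [0.0669, -0.7092, -0.7019]], 't': [0.4965, 0.0878, 1.1108]}
{'intrinsics': array([[319.44273328,   0.        , 282.1737092 ],
       [  0.        , 319.44273328, 208.44639517],
       [  0.        ,   0.        ,   1.        ]]), 'T_tool_cam': array([[-2.47732682e-05, -9.57492891e-01, -2.88456866e-01,
         7.29085661e-02],
       [ 9.99999594e-01, -2.83451023e-04,  8.54994663e-04,
         5.90086415e-04],
       [-9.00414705e-04, -2.88456728e-01,  9.57492509e-01,
        -1.55007410e-01],
       [ 0.00000000e+00,  0.00000000e+00,  0.00000000e+00,
         1.00000000e+00]])}
```

Run:
```python
import cv2
a=cv2.imread("pics/a.png")[110:350,130:450];b=cv2.imread("pics/b.png")[110:350,130:450]
cv2.imwrite("pics/a2.png",cv2.resize(a,(800,600),interpolation=2))
cv2.imwrite("pics/b2.png",cv2.resize(b,(800,600),interpolation=2))
```

```text
(no output)
```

View pics/a2.png

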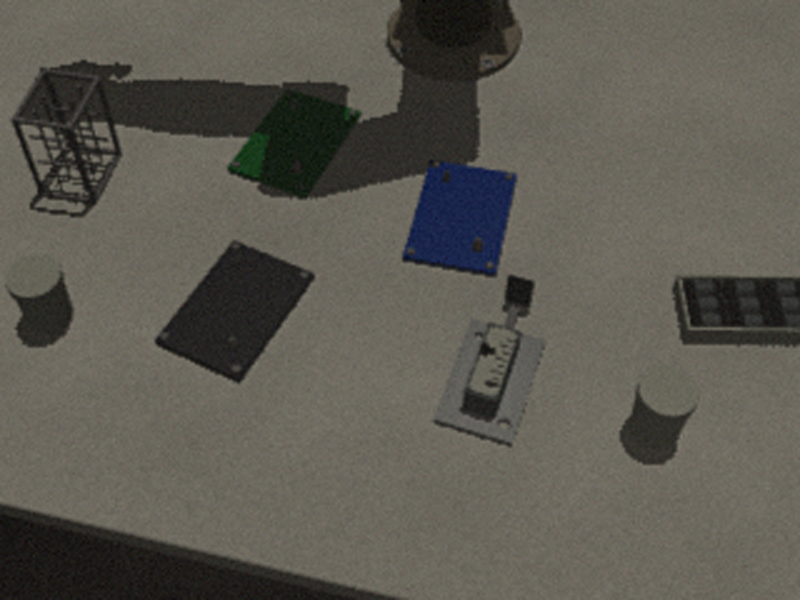

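View pics/b2.png

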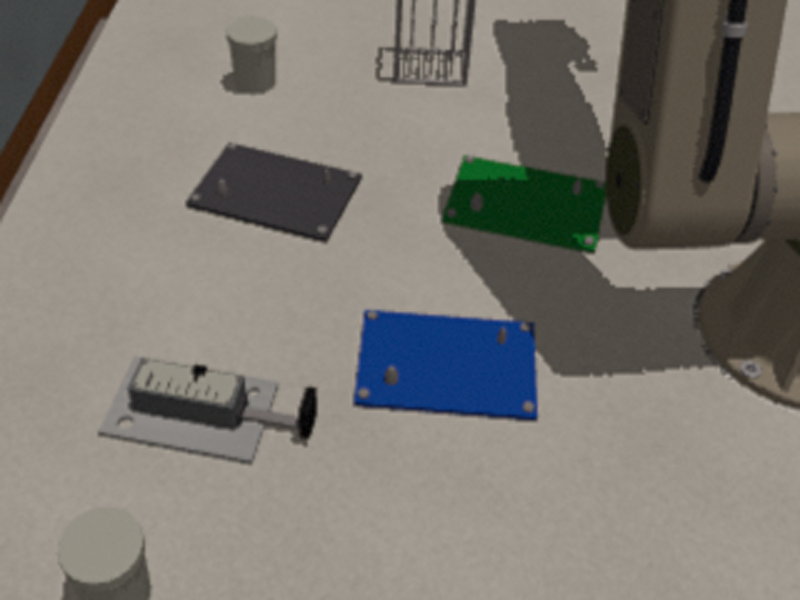

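```bash
cat > h.py <<'E'
import numpy as np, cv2
from scipy.spatial.transform import Rotation as Rot
from workcell import env, viewer, models, order
def cam(c, st=None):
    i=viewer.camera_info(c); K=i["intrinsics"]
    if c!="wrist": return K,np.array(i["R"]),np.array(i["t"])
    st=st or env.get_state(); q=st["orientation"]
    T=np.eye(4);T[:3,:3]=Rot.from_quat(np.r_[q[1:],q[0]]).as_matrix();T[:3,3]=st["tcp_pos"]
    M=np.linalg.inv(T@i["T_tool_cam"]); return K,M[:3,:3],M[:3,3]
def unproj(C,uv,z):
    K,R,t=C; uv=np.atleast_2d(uv).astype(float)
    d=(R.T@np.linalg.inv(K)@np.c_[uv,np.ones(len(uv))].T).T; o=-R.T@t
    return o+d*((z-o[2])/d[:,2])[:,None]
def proj(C,X):
    K,R,t=C; p=(K@(R@np.atleast_2d(X).T+t[:,None])).T; return p[:,:2]/p[:,2:]
def rect(C,mask,z):
    ys,xs=np.nonzero(mask); P=unproj(C,np.c_[xs,ys],z)[:,:2]
    (c,s,a)=cv2.minAreaRect((P*1000).astype(np.float32)); return np.array(c)/1000,s,a
E
python3 - <<'E'
from h import *
for c,l in [("scene","mount"),("side","mount"),("scene","gauge_top"),("side","gauge_top")]:
    viewer.read_camera(c); C=cam(c)
    for r in models.silhouettes(l,c)[:3]:
        print(c,l,r["location"],*rect(C,r["region"],.01),unproj(C,[r["location"]],.01))
C=cam("side")
f=lambda x,y:[130+x/2.5,110+y/2.5]
print("pins",unproj(C,[f(222,181),f(327,169)],.03))
print("holes",unproj(C,[f(125,422),f(253,393)],.008), "tab",unproj(C,[f(309,390)],.056))
C=cam("scene")
print("holes",unproj(C,[f(503,423),f(480,333)],.008), "tab",unproj(C,[f(519,279)],.056))
E
```

```text
scene mount [317.2, 195.0] [0.39794174 0.09120729] (197.19586181640625, 129.31141662597656) 0.6488352417945862 [[0.39176504 0.10061216 0.01      ]]
scene mount [247.7, 165.6] [ 0.31040466 -0.17995096] (135.71432495117188, 194.5397186279297) 78.55242156982422 [[ 0.30757153 -0.18162728  0.01      ]]
side mount [238.0, 186.8] [ 0.61996289 -0.15670441] (132.92837524414062, 187.57627868652344) 77.40933227539062 [[ 0.62234001 -0.15411367  0.01      ]]
side mount [307.7, 258.8] [0.39139743 0.09568366] (189.7520294189453, 140.4334259033203) 1.029850721359253 [[0.392087   0.11001391 0.01      ]]
side mount [336.6, 190.3] [ 0.30317761 -0.17344429] (138.5186309814453, 187.92221069335938) 79.98362731933594 [[ 0.31292608 -0.17362934  0.01      ]]
scene gauge_top [326.4, 260.4] [0.61543182 0.18423907] (98.86563110351562, 247.21839904785156) 83.90978240966797 [[0.652955   0.18020738 0.01      ]]
side gauge_top [209.0, 275.6] [0.62612305 0.18781468] (110.63427734375, 210.81126403808594) 83.17346954345703 [[0.63911587 0.19258817 0.01      ]]
pins [[ 0.68027478 -0.14514836  0.03      ]
 [ 0.55342142 -0.18353918  0.03      ]]
holes [[0.71008782 0.20907029 0.008     ]
 [0.58828095 0.15854551 0.008     ]] tab [[0.52505797 0.18464964 0.056     ]]
holes [[0.71457287 0.20611532 0.008     ]
 [0.59035628 0.15475931 0.008     ]] tab [[0.52896863 0.1913061  0.056     ]]
```

>>> drive_tool(series=[[[0.43, -0.208, 0, 0, 0, 0], [0.43, -0.208, 0, 0, 0, 0], [0.43, -0.208, 0, 0, 0, 0], [0.43, -0.208, 0, 0, 0, 0], [0.43, -0.208, 0, 0, 0, 0], [0.43, -0.208, 0, 0, 0, 0], [0.43, -0.208, 0, 0, 0, 0], [0.43, -0.208, 0, 0, 0, 0], [0.43, -0.208, 0, 0, 0, 0], [0.43, -0.208, 0, 0, 0, 0], [0, 0, 0, 0, 0, -0.0556], [0, 0, 0, 0, 0, -0.0556], [0, 0, 0, 0, 0, -0.0556], [0, 0, 0, 0, 0, -0.0556], [0, 0, 0, 0, 0, -0.0556], [0, 0, 0, 0, 0, -0.0556], [0, 0, 0, 0, 0, -0.0556], [0, 0, 0, 0, 0, -0.0556], [0, 0, 0, 0, 0, -0.0556], [0, 0, 0, 0, 0, -0.0556]]])

```text
clock: 3.6
tcp_pos: [0.5889, -0.1591, 0.2193]
orientation: [0.0, 0.519, 0.855, -0.0]
wrist_force: [-0.1, -0.5, 0.8]
finger_gap: 0.0851
grip_force: 0.0
```

>>> drive_tool(series=[[[0, 0, 0, 0, 0, -0.0556], [0, 0, 0, 0, 0, -0.0556], [0, 0, 0, 0, 0, -0.0556], [0, 0, 0, 0, 0, -0.0556], [0, 0, 0, 0, 0, -0.0556], [0, 0, 0, 0, 0, 0], [0, 0, 0, 0, 0, 0]]])

```text
clock: 4.47
tcp_pos: [0.5889, -0.1591, 0.2193]
orientation: [-0.0, 0.113, 0.994, -0.0]
wrist_force: [0.4, -0.4, -0.0]
finger_gap: 0.0851
grip_force: 0.0
```

```bash
cat >> h.py <<'E'
def pose():
    s=env.get_state(); q=s["orientation"]; R=Rot.from_quat(np.r_[q[1:],q[0]]).as_matrix()
    return s,np.array(s["tcp_pos"]),R,np.degrees(np.arctan2(R[1,0],R[0,0]))
def info():
    s,p,R,y=pose(); print("t %.2f"%s["clock"],"tcp",p.round(4),"yaw %.2f"%y,"z",R[:,2].round(3),"F",np.round(s["wrist_force"],1),"gap %.4f"%s["finger_gap"],"gf %.0f"%s["grip_force"])
def shot(name,labels=(),c="wrist"):
    s=env.get_state(); im=viewer.read_camera(c); C=cam(c,s)
    cv2.imwrite(f"pics/{name}.png",im[:,:,::-1]); np.savez(f"pics/{name}.npz",K=C[0],R=C[1],t=C[2])
    out={l:models.silhouettes(l,c)[:2] for l in labels}
    return im,C,out
E
python3 - <<'E'
from h import *
info(); im,C,o=shot("w1",["mount","big_pin","small_pin"])
for l in o:
    for r in o[l]: print(l,r["score"],r["location"],r["region"].sum(),rect(C,r["region"],.01))
E
```

```text
t 4.47 tcp [ 0.5889 -0.1591  0.2193] yaw 167.07 z [-0. -0. -1.] F [ 0.4 -0.4 -0. ] gap 0.0851 gf 0
mount 0.89 [477.1, 17.1] 3822 (array([0.47937646, 0.08187138]), (132.86489868164062, 39.585262298583984), 77.05528259277344)
mount 0.79 [281.7, 197.4] 16864 (array([ 0.61947137, -0.16854169]), (129.69491577148438, 189.66046142578125), 76.37782287597656)
big_pin 0.92 [475.5, 15.6] 3820 (array([0.47940131, 0.08197919]), (133.08612060546875, 39.58539581298828), 77.0552978515625)
big_pin 0.69 [277.2, 195.7] 16898 (array([ 0.61946844, -0.16858209]), (129.65489196777344, 189.65182495117188), 76.40046691894531)
small_pin 0.93 [282.8, 194.9] 16972 (array([ 0.61927161, -0.1685123 ]), (130.60833740234375, 190.58168029785156), 76.71791076660156)
small_pin 0.83 [179.6, 1.9] 451 (array([ 0.39492355, -0.20693494]), (115.64530944824219, 4.363550186157227), 77.05537414550781)
```

View pics/w1.png

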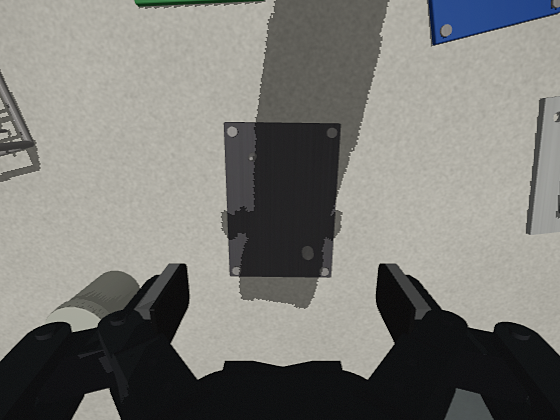

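Run:
```python
from h import *
im=cv2.imread("pics/w1.png"); d=np.load("pics/w1.npz"); C=(d["K"],d["R"],d["t"])
viewer.read_camera("wrist")
r=[r for r in models.silhouettes("mount","wrist") if abs(r["location"][0]-282)<20][0]
# edge-based refine: subpixel lines via min area rect on contour quad
cs,_=cv2.findContours(r["region"].astype(np.uint8),0,1); q=cv2.approxPolyDP(cv2.convexHull(max(cs,key=cv2.contourArea)),8,True)[:,0]
g=cv2.cvtColor(im,cv2.COLOR_BGR2GRAY)
print(q.tolist()); print(unproj(C,q,.01)[:,:2].round(4).tolist())
c,s,a=rect(C,r["region"],.01); print(c,s,a)
for yaw in (a-90,):
    t=np.radians(yaw);Rz=np.array([[np.cos(t),-np.sin(t)],[np.sin(t),np.cos(t)]])
    for x,y in [(.058,.033),(-.058,-.033)]:
        for z in (.01,.03): print("pin",z,proj(C,np.r_[c+Rz@[x,y],z]).round(1))
print("tub base", unproj(cam("scene"),[[146,240]],0), unproj(cam("side"),[[130+252/2.5,110+85/2.5]],0))
big=cv2.resize(im[110:300,200:360],(672,798),interpolation=2)
cv2.imwrite("pics/w1c.png",cv2.convertScaleAbs(cv2.resize(im[115:285,210:350],(490,595),interpolation=2),alpha=2.5,beta=10))
```

```text
[[226, 123], [339, 125], [330, 277], [231, 274]]
[[0.5142, -0.2067], [0.5441, -0.0857], [0.7263, -0.1294], [0.6941, -0.2511]]
[ 0.61941705 -0.16847751] (130.1761474609375, 190.01824951171875) 76.48310852050781
pin 0.01 [[307.4 250.2]]
pin 0.03 [[308.6 257.2]]
pin 0.01 [[252.6 155.5]]
pin 0.03 [[250.9 158. ]]
tub base [[ 0.70733226 -0.41111298  0.        ]] [[ 0.68903128 -0.39415236  0.        ]]
```

View pics/w1c.png

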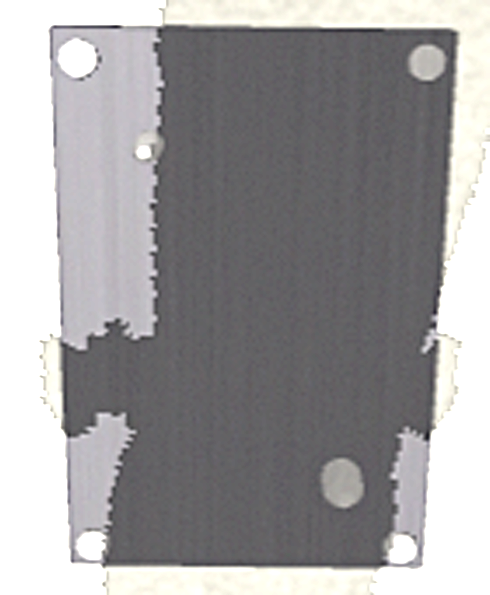

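>>> drive_tool(series=[[[0.057, 0.411, 0, 0, 0, 0], [0.057, 0.411, 0, 0, 0, 0], [0.057, 0.411, 0, 0, 0, 0], [0.057, 0.411, 0, 0, 0, 0], [0.057, 0.411, 0, 0, 0, 0], [0.057, 0.411, 0, 0, 0, 0], [0.057, 0.411, 0, 0, 0, -0.032], [0, 0, 0, 0, 0, 0], [0, 0, 0, 0, 0, 0]]])

```text
clock: 5.9
tcp_pos: [0.6183, 0.1881, 0.219]
orientation: [-0.0, 0.061, 0.998, -0.0]
wrist_force: [-0.4, -0.4, 0.2]
finger_gap: 0.0853
grip_force: 0.0
```

Run:
```python
from h import *
from scipy.optimize import least_squares
d=np.load("pics/w1.npz"); C=(d["K"],d["R"],d["t"])
px=np.array([[51,28],[456,31],[422,567],[71,562],[144,152]])/3.5+[210,115]
L=np.array([[-.095,-.065,.01],[-.095,.065,.01],[.095,.065,.01],[.095,-.065,.01],[-.058,-.033,.03]])
def W(p): return (Rot.from_euler("z",p[2]).as_matrix()@L.T).T+[p[0],p[1],0]
f=least_squares(lambda p:(proj(C,W(p))-px).ravel(),[.619,-.168,-.23]); print(f.x,np.degrees(f.x[2]),f.fun.round(2))
info(); im,C,o=shot("w2",["gauge","marker","pull_tab","gauge_top"])
for l in o:
    for r in o[l]: print(l,r["score"],r["location"],r["region"].sum(),rect(C,r["region"],.008))
cv2.imwrite("pics/w2c.png",cv2.resize(im[85:285,180:380,::-1],(600,600),interpolation=2))
```

```text
[ 0.62017625 -0.16845136 -0.2379307 ] -13.632425009510529 [-1.22 -0.98  1.03 -0.33  0.95  0.77 -0.85  1.02  0.09  0.15]
t 5.90 tcp [0.6183 0.1881 0.219 ] yaw 172.99 z [-0.    -0.001 -1.   ] F [-0.4 -0.4  0.2] gap 0.0853 gf 0
gauge 0.79 [279.1, 194.2] 11716 (array([0.62442218, 0.18159686]), (100.14044952392578, 215.63661193847656), 83.9408950805664)
gauge 0.59 [276.7, 106.2] 1170 (array([0.6122691 , 0.18058369]), (37.883060455322266, 191.29391479492188), 83.1484146118164)
marker 0.54 [266.2, 212.2] 137 (array([0.65384711, 0.16599434]), (17.95697784423828, 16.349210739135742), 81.89569854736328)
pull_tab 0.69 [279.6, 107.7] 1147 (array([0.61157043, 0.18044263]), (37.84199142456055, 189.86294555664062), 82.98152923583984)
gauge_top 0.92 [277.9, 196.1] 11426 (array([0.62391534, 0.1816669 ]), (100.0200424194336, 214.540771484375), 83.9389419555664)
```

View pics/w2c.png

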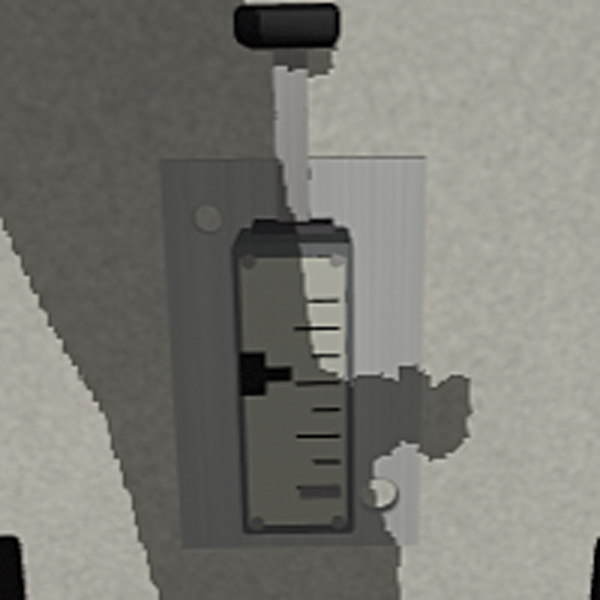

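```bash
cat > fit.py <<'E'
from h import *
from scipy.optimize import least_squares
def fit(C,L,px,p0,free=3):
    W=lambda p:(Rot.from_euler("z",p[2]).as_matrix()@L.T).T+[p[0],p[1],p[3] if len(p)>3 else 0]
    return least_squares(lambda p:(proj(C,W(p))-px).ravel(),p0)
E
python3 - <<'E'
from fit import *
d=np.load("pics/w2.npz"); C=(d["K"],d["R"],d["t"])
g=lambda a:np.array(a)/3+[180,85]
px=g([[161,158],[425,156],[418,546],[182,548],[379,492],[208,219]])
L=np.array([[-.08,-.05,.008],[-.08,.05,.008],[.08,.05,.008],[.08,-.05,.008],[.058,.033,.008],[-.058,-.033,.008]])
for p0 in ([.65,.18,-.12],[.65,.18,-.12,0]):
    f=fit(C,L,px,p0); p=f.x; print(p,np.degrees(p[2]),f.fun.round(1))
p=fit(C,L,px,[.65,.18,-.12]).x
Ri=Rot.from_euler("z",-p[2]).as_matrix()
loc=lambda uv,z:(Ri@(unproj(C,g([uv]),z)[0]-[p[0],p[1],0])).round(4)
print("marker tip",loc([285,374],.057),loc([285,374],.05),"pointer",[loc([319,y],z) for y in(487,491,496) for z in (.05,.055)])
print("tab",[loc([290,y],.056) for y in (4,47)])
print("house",loc([300,255],.048),loc([300,530],.048))
d=np.load("pics/w1.npz"); C=(d["K"],d["R"],d["t"])
px=np.array([[51,28],[456,31],[422,567],[71,562]])/3.5+[210,115]
L=np.array([[-.095,-.065,.01],[-.095,.065,.01],[.095,.065,.01],[.095,-.065,.01]])
print(fit(C,L,px,[.62,-.17,-.23]).x,fit(C,L,px,[.62,-.17,-.23,0]).x)
E
```

```text
[ 0.6508781   0.17897677 -0.10788101] -6.181126808088447 [-0.5  0.5  0.6 -0.1  0.2 -0.8 -0.1 -0.5 -0.1  1.3 -0.2 -0.4]
[ 6.50984289e-01  1.78956593e-01 -1.07868764e-01 -4.42129365e-04] -6.180424910243944 [-0.4  0.6  0.6 -0.   0.2 -0.9 -0.1 -0.6 -0.1  1.3 -0.1 -0.3]
marker tip [-0.0104 -0.0034  0.057 ] [-0.0083 -0.0036  0.05  ] pointer [array([0.0352, 0.008 , 0.05  ]), array([0.033, 0.008, 0.055]), array([0.0368, 0.008 , 0.05  ]), array([0.0346, 0.0079, 0.055 ]), array([0.0388, 0.008 , 0.05  ]), array([0.0365, 0.0079, 0.055 ])]
tab [array([-0.1303,  0.0007,  0.056 ]), array([-0.1176,  0.0004,  0.056 ])]
house [-0.0502  0.0024  0.048 ] [0.0534 0.0007 0.048 ]
[ 0.62023288 -0.16843427 -0.23791559] [ 0.62121945 -0.16867618 -0.23791844 -0.00486531]
```

>>> drive_tool(series=[[[-0.279, -0.042, 0, 0, 0, -0.0046], [0, 0, 0.4, 0, 0, 0], [0, 0, 0.4, 0, 0, 0], [0, 0, 0.4, 0, 0, 0], [0, 0, 0.2, 0, 0, 0], [0, 0, 0.1, 0, 0, 0], [0, 0, 0.108, 0, 0, 0], [0, 0, 0, 0, 0, 0]]], jaw=1)

```text
clock: 7.15
tcp_pos: [0.651, 0.1788, 0.0261]
orientation: [-0.0, 0.054, 0.999, -0.0]
wrist_force: [-0.1, -0.1, -0.3]
finger_gap: 0.0854
grip_force: 0.0
```

>>> drive_tool(series=[[[0, 0, 0, 0, 0, 0], [0, 0, 0, 0, 0, 0], [0, 0, 0, 0, 0, 0], [0, 0, 0, 0, 0, 0], [0, 0, 0, 0, 0, 0], [0, 0, 0, 0, 0, 0]]], jaw=-1, grip_force=60)

```text
clock: 7.9
tcp_pos: [0.6519, 0.1795, 0.0277]
orientation: [0.001, 0.054, 0.999, 0.0]
wrist_force: [-1.1, 0.9, 6.4]
finger_gap: 0.04
grip_force: 62.0
```

>>> drive_tool(series=[[[0, 0, -0.1, 0, 0, 0], [0, 0, -0.2, 0, 0, 0], [0, 0, -0.2, 0, 0, 0], [0, 0, -0.2, 0, 0, 0], [0, 0, -0.1, 0, 0, 0], [0, 0, 0, 0, 0, 0], [0, 0, 0, 0, 0, 0]]])

```text
clock: 8.78
tcp_pos: [0.6501, 0.1789, 0.1207]
orientation: [-0.001, 0.054, 0.999, -0.0]
wrist_force: [0.5, 0.3, -7.8]
finger_gap: 0.0397
grip_force: 61.9
```

Run:
```python
from h import *
info(); im,C,o=shot("w3",["gauge_top"])
for l in o:
    for r in o[l]: print(l,r["score"],r["location"],r["region"].sum(),rect(C,r["region"],.11))
info()
cv2.imwrite("pics/w3c.png",cv2.resize(im[:,130:430,::-1],(428,600),interpolation=2))
```

```text
t 8.78 tcp [0.6501 0.1789 0.1207] yaw 173.83 z [-0.003 -0.001 -1.   ] F [ 0.5  0.3 -7.8] gap 0.0397 gf 62
gauge_top 0.88 [281.4, 194.1] 41007 (array([0.62896765, 0.18035014]), (95.03668212890625, 202.3999481201172), 83.80721282958984)
t 8.88 tcp [0.6501 0.1789 0.1207] yaw 173.82 z [-0.003 -0.001 -1.   ] F [ 0.7 -1.  -7.3] gap 0.0398 gf 62
```

View pics/w3c.png

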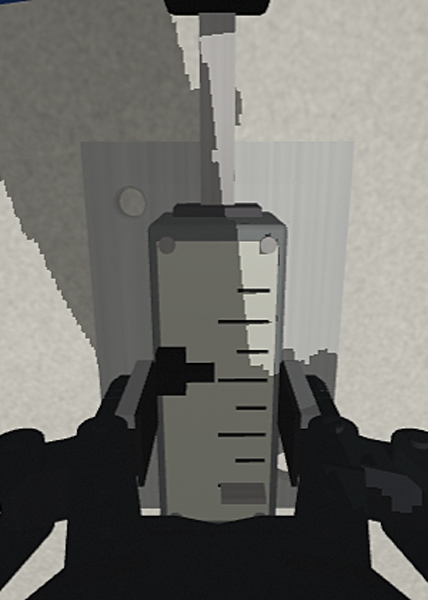

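Run:
```python
from fit import *
d=np.load("pics/w3.npz"); C=(d["K"],d["R"],d["t"])
s=428/300; g=lambda a:np.array(a)/s+[130,0]
P=g([[81,142],[353,141],[131,201]]); row=507/s
L=np.array([[-.08,-.05,.008],[-.08,.05,.008],[-.058,-.033,.008]]);B=np.array([[.08,-.03,.008],[.08,.03,.008]])
def W(p,L): return (Rot.from_euler("zyx",[p[2],p[4],0]).as_matrix()@L.T).T+[p[0],p[1],p[3]]
def res(p): return np.r_[(proj(C,W(p,L))-P).ravel(),proj(C,W(p,B))[:,1]-row,(p[3]-.0947)/.001,p[4]*100]
f=least_squares(res,[.65,.179,-.108,.095,0]);print(f.x.round(4),np.degrees(f.x[2]),f.fun.round(1))
p=f.x
info()
# marker/pointer in gauge frame
R=Rot.from_euler("zyx",[p[2],p[4],0]).as_matrix()
for n,uv in dict(markT=[200,363],markB=[200,382],ptrT=[243,483],ptrB=[243,504],tabIn=[215,12]).items():
    print(n,[(R.T@(unproj(C,g([uv]),p[3]+z)[0]-[p[0],p[1],p[3]])).round(4) for z in (.048,.052,.056)])
```

```text
[ 0.6498  0.1782 -0.1063  0.0933 -0.0098] -6.093326484896938 [-0.5 -0.6  1.2 -0.2 -0.6  1.1 -0.   0.1 -1.4 -1. ]
t 8.88 tcp [0.6501 0.1789 0.1207] yaw 173.82 z [-0.003 -0.001 -1.   ] F [ 0.7 -1.  -7.3] gap 0.0398 gf 62
markT [array([-0.0102, -0.0056,  0.0481]), array([-0.012 , -0.0054,  0.0521]), array([-0.0138, -0.0052,  0.0561])]
markB [array([-0.0034, -0.0057,  0.048 ]), array([-0.0054, -0.0055,  0.0521]), array([-0.0075, -0.0053,  0.0561])]
ptrT [array([0.0357, 0.009 , 0.0476]), array([0.0325, 0.0087, 0.0517]), array([0.0294, 0.0085, 0.0557])]
ptrB [array([0.0446, 0.0091, 0.0476]), array([0.0412, 0.0088, 0.0516]), array([0.0377, 0.0086, 0.0556])]
tabIn [array([-0.1096, -0.0005,  0.0491]), array([-0.1085, -0.0004,  0.0531]), array([-0.1073, -0.0004,  0.057 ])]
```

>>> drive_tool(series=[[[-0.004, -0.18, 0, 0, 0, 0], [-0.009, -0.363, 0, 0, 0, 0], [-0.009, -0.363, 0, 0, 0, 0], [-0.009, -0.363, 0, 0, 0, 0], [-0.009, -0.363, 0, 0, 0, 0], [-0.009, -0.363, 0, 0, 0, 0], [-0.009, -0.363, 0, 0, 0, 0], [-0.009, -0.363, 0, 0, 0, 0.02], [0, -0.178, 0.1, 0, 0, 0.0214], [0, 0, 0.15, 0, 0, 0], [0, 0, 0.13, 0, 0, 0], [0, 0, 0, 0, 0, 0], [0, 0, 0, 0, 0, 0], [0, 0, 0, 0, 0, 0]]])

```text
clock: 10.62
tcp_pos: [0.6212, -0.1673, 0.0777]
orientation: [0.001, 0.118, 0.993, -0.0]
wrist_force: [0.2, 0.1, -7.4]
finger_gap: 0.0395
grip_force: 62.3
```

Run:
```python
from h import *
info(); im,C,o=shot("w4")
cv2.imwrite("pics/w4c.png",cv2.resize(im[30:330,130:430,::-1],(600,600),interpolation=2))
```

```text
t 10.62 tcp [ 0.6212 -0.1673  0.0777] yaw 166.41 z [ 0.002 -0.001 -1.   ] F [ 0.2  0.1 -7.4] gap 0.0395 gf 62
```

View pics/w4c.png

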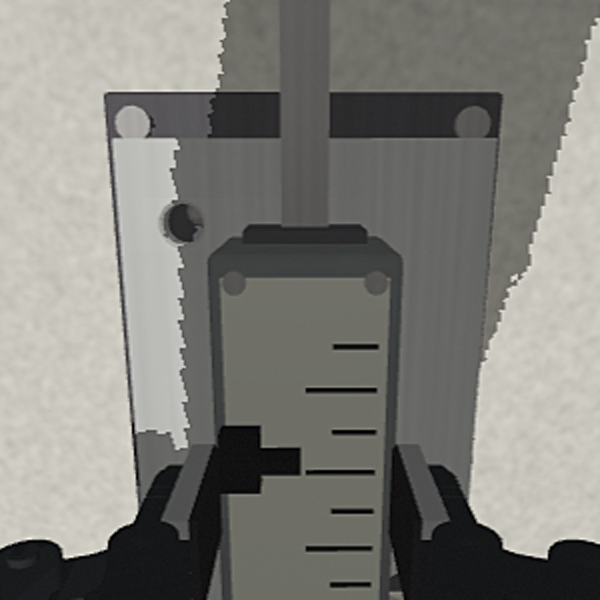

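Run:
```python
from fit import *
d=np.load("pics/w4.npz"); C=(d["K"],d["R"],d["t"])
g=lambda a:np.array(a)/2+[130,30]
M=unproj(C,g([[105,93],[502,94]]),.01)[:,:2]
zb=.0777-.026
for zz in (zb,zb-.002):
    G=unproj(C,g([[113,138],[497,138],[183,223]]),zz+.008)[:,:2]; print("plate w",np.linalg.norm(G[1]-G[0]))
    for n,P,h in (("mount",M,.095),("gauge",G[:2],.08)):
        v=P[1]-P[0]; y=np.arctan2(v[1],v[0])-np.pi/2; c=P.mean(0)+h*np.array([np.cos(y),np.sin(y)]); print(n,np.linalg.norm(v),c,np.degrees(y))
    y=np.radians(-13.6); 
    print("hole->centre",G[2]+Rot.from_euler("z",y).as_matrix()[:2,:2]@[.058,.033])
y=np.radians(-13.63)
print("pin tip px", [ (proj(C,np.r_[np.array([.6202,-.1684])+Rot.from_euler('z',y).as_matrix()[:2,:2]@[-.058,-.033],z])-[130,30])*2 for z in (.03,.01)])
a=cv2.imread("pics/w4.png")[115:165,195:245]
cv2.imwrite("pics/w4d.png",cv2.convertScaleAbs(cv2.resize(a,(400,400),interpolation=0),alpha=1.8))
```

```text
plate w 0.098370357071109
mount 0.12848084011781444 [ 0.62042094 -0.16869353] -13.728120635401744
gauge 0.098370357071109 [ 0.62100247 -0.16808165] -13.589362282734115
hole->centre [ 0.62055813 -0.167388  ]
plate w 0.09950829157397037
mount 0.12848084011781444 [ 0.62042094 -0.16869353] -13.728120635401744
gauge 0.09950829157397037 [ 0.62093229 -0.16806568] -13.589362282734152
hole->centre [ 0.62064045 -0.16779472]
pin tip px [array([[197.15821845, 214.03423246]]), array([[206.6727982, 209.5747149]])]
```

View pics/w4d.png

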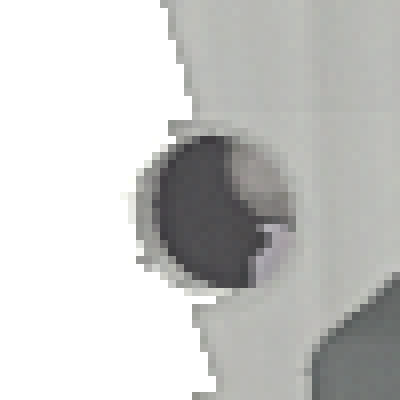

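>>> drive_tool(series=[[[0.003, -0.007, 0.04, 0, 0, 0], [0, 0, 0.06, 0, 0, 0], [0, 0, 0.05, 0, 0, 0], [0, 0, 0.03, 0, 0, 0], [0, 0, 0.02, 0, 0, 0], [0, 0, 0.02, 0, 0, 0], [0, 0, 0.02, 0, 0, 0], [0, 0, 0.02, 0, 0, 0], [0, 0, 0, 0, 0, 0], [0, 0, 0, 0, 0, 0]]])

```text
clock: 11.92
tcp_pos: [0.6199, -0.1682, 0.0456]
orientation: [0.0, 0.119, 0.993, -0.0]
wrist_force: [-0.0, -0.8, -7.1]
finger_gap: 0.0399
grip_force: 62.3
```

>>> drive_tool(series=[[[0, 0, 0.02, 0, 0, 0], [0, 0, 0.02, 0, 0, 0], [0, 0, 0.02, 0, 0, 0], [0, 0, 0.02, 0, 0, 0], [0, 0, 0.01, 0, 0, 0], [0, 0, 0, 0, 0, 0], [0, 0, 0, 0, 0, 0]]])

```text
clock: 12.8
tcp_pos: [0.62, -0.1683, 0.0376]
orientation: [0.001, 0.119, 0.993, -0.0]
wrist_force: [-6.2, 2.2, 10.3]
finger_gap: 0.0399
grip_force: 64.2
```

>>> drive_tool(series=[[[0, 0, 0, 0, 0, 0], [0, 0, 0, 0, 0, 0], [0, 0, 0, 0, 0, 0], [0, 0, -0.2, 0, 0, 0], [0, 0, -0.4, 0, 0, 0], [0, 0, -0.4, 0, 0, 0], [0, 0, -0.4, 0, 0, 0], [0, 0, 0, 0, 0, 0], [0, 0, 0, 0, 0, 0]]], jaw=0.6)

```text
clock: 13.92
tcp_pos: [0.6198, -0.1682, 0.2023]
orientation: [-0.0, 0.119, 0.993, -0.0]
wrist_force: [0.4, 0.2, -0.8]
finger_gap: 0.0678
grip_force: 0.0
```

Run:
```python
from h import *
info(); im,C,o=shot("w5",["pull_tab","marker","gauge_top"])
for l in o:
    for r in o[l]: print(l,round(r["score"],2),r["location"],r["region"].sum(),rect(C,r["region"],.018))
cv2.imwrite("pics/w5c.png",cv2.resize(im[0:360,130:430,::-1],(500,600),interpolation=2))
```

```text
t 13.93 tcp [ 0.6198 -0.1682  0.2023] yaw 166.38 z [-0. -0. -1.] F [ 0.4  0.2 -0.8] gap 0.0678 gf 0
pull_tab 0.81 [280.8, 62.6] 1788 (array([ 0.57746216, -0.15915729]), (38.68488311767578, 194.7344970703125), 76.39624786376953)
marker 0.58 [268.2, 186.4] 195 (array([ 0.61618414, -0.1802774 ]), (20.523019790649414, 16.557113647460938), 76.3879623413086)
gauge_top 0.92 [282.1, 167.6] 14871 (array([ 0.59113037, -0.16207132]), (102.05685424804688, 221.01095581054688), 76.45758819580078)
gauge_top 0.31 [284.0, 63.1] 1778 (array([ 0.57786835, -0.15929926]), (38.66958236694336, 193.8755340576172), 76.36272430419922)
```

View pics/w5c.png

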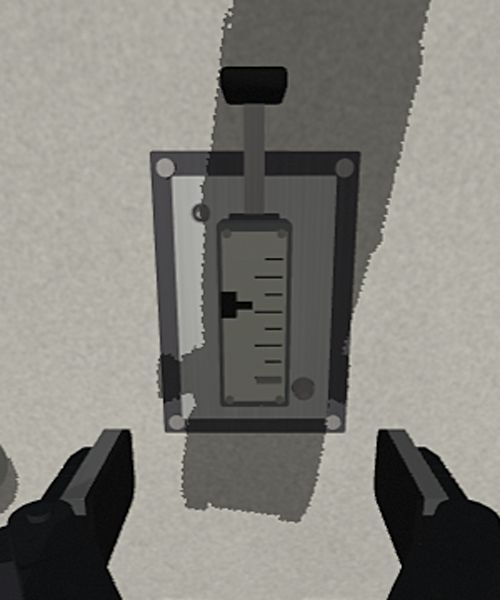

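>>> drive_tool(series=[[[0.3, 0, 0, 0, 0, 0], [0.4, 0, 0.1, 0, 0, 0], [0.338, 0, 0.3, 0, 0, 0], [0, 0, 0.4, 0, 0, 0], [0, 0, 0.3, 0, 0, 0], [0, 0, 0.15, 0, 0, 0], [0, 0, 0.086, 0, 0, 0], [0, 0, 0, 0, 0, 0], [0, 0, 0, 0, 0, 0]]])

```text
clock: 15.25
tcp_pos: [0.4994, -0.1391, 0.0431]
orientation: [0.001, 0.119, 0.993, -0.0]
wrist_force: [-0.4, -0.1, 0.5]
finger_gap: 0.0683
grip_force: 0.0
```

>>> drive_tool(series=[[[0, 0, 0, 0, 0, 0], [0, 0, 0, 0, 0, 0], [0, 0, 0, 0, 0, 0], [0, 0, 0, 0, 0, 0], [0, 0, 0, 0, 0, 0], [0, 0, 0, 0, 0, 0]]], jaw=-1, grip_force=50)

```text
clock: 16.0
tcp_pos: [0.4992, -0.1391, 0.0433]
orientation: [0.001, 0.119, 0.993, -0.0]
wrist_force: [-0.9, 0.5, 4.9]
finger_gap: 0.0321
grip_force: 49.3
```

Run:
```python
from h import *
info(); im,C,o=shot("s6",["pull_tab","gauge_top","marker"],"side"); shot("w6")
for l in o:
    for r in o[l]: print(l,round(r["score"],2),r["location"],r["region"].sum(),unproj(C,[r["location"]],.05))
c=np.array([.6202,-.1684]);R=Rot.from_euler("z",-13.63,degrees=True).as_matrix()[:2,:2]
for x,y,z in [(-.125,0,.066),(-.009,-.01,.067),(.0367,.008,.067),(-.009,.008,.067)]: print(proj(C,np.r_[c+R@[x,y],z]))
```

```text
t 16.00 tcp [ 0.4992 -0.1391  0.0433] yaw 166.38 z [ 0.001 -0.001 -1.   ] F [-0.9  0.5  4.9] gap 0.0321 gf 49
pull_tab 0.49 [270.3, 186.8] 125 [[ 0.51660997 -0.12030081  0.05      ]]
pull_tab 0.25 [172.5, 336.4] 1308 [[0.67173968 0.38522846 0.05      ]]
gauge_top 0.71 [239.8, 184.3] 1261 [[ 0.60935599 -0.12097216  0.05      ]]
[[276.92300002 179.18224045]]
[[242.50385334 168.55974071]]
[[226.55725235 168.75240574]]
[[240.23693866 172.01060345]]
```

>>> drive_tool(series=[[[0.02, 0, 0, 0, 0, 0], [0.04, 0, 0, 0, 0, 0], [0.04, 0, 0, 0, 0, 0], [0.04, 0, 0, 0, 0, 0], [0.04, 0, 0, 0, 0, 0], [0.04, 0, 0, 0, 0, 0], [0.04, 0, 0, 0, 0, 0], [0.04, 0, 0, 0, 0, 0], [0.04, 0, 0, 0, 0, 0], [0.03, 0, 0, 0, 0, 0], [0.02, 0, 0, 0, 0, 0], [0, 0, 0, 0, 0, 0], [0, 0, 0, 0, 0, 0]]])

```text
clock: 17.88
tcp_pos: [0.4535, -0.128, 0.0423]
orientation: [0.0, 0.119, 0.993, -0.0]
wrist_force: [5.5, -1.7, 2.6]
finger_gap: 0.0323
grip_force: 49.5
```

Run:
```python
from h import *
info(); s,p,R,y=pose(); print("drawn",np.linalg.norm(p[:2]-[.4992,-.1391]))
im,C,o=shot("s7",["marker","pointer"],"side"); 
for l in o:
    for r in o[l]: print(l,round(r["score"],2),r["location"],r["region"].sum())
im2,_,_=shot("w7",[])
a=cv2.resize(im[155:205,205:285,::-1],(800,500),interpolation=2)
a=cv2.imread("pics/s6.png")[158:188,215:265];b=im[158:188,215:265,::-1]
cv2.imwrite("pics/s7c.png",np.vstack([cv2.resize(x,(500,300),interpolation=2) for x in (a,b)]))
```

```text
t 17.88 tcp [ 0.4535 -0.128   0.0423] yaw 166.37 z [ 0.001 -0.    -1.   ] F [ 5.5 -1.7  2.6] gap 0.0323 gf 50
drawn 0.047063503945133
marker 0.45 [243.1, 181.8] 1414
marker 0.15 [226.0, 130.4] 497
pointer 0.43 [282.9, 191.9] 111
```

View pics/s7c.png

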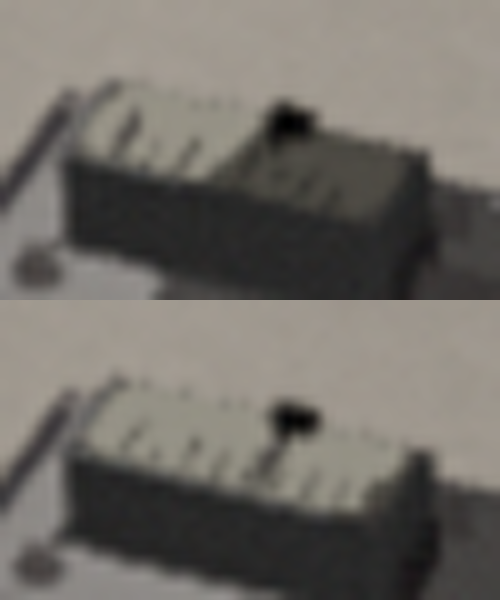

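>>> drive_tool(series=[[[0, 0, 0, 0, 0, 0], [0, 0, 0, 0, 0, 0], [0, 0, 0, 0, 0, 0], [0, 0, 0, 0, 0, 0], [0, 0, 0, 0, 0, 0], [0, 0, 0, 0, 0, 0], [0, 0, 0, 0, 0, 0], [0, 0, 0, 0, 0, 0], [0, 0, 0, 0, 0, 0], [0, 0, 0, 0, 0, 0], [0, 0, 0, 0, 0, 0], [0, 0, 0, 0, 0, 0], [0, 0, 0, 0, 0, 0], [0, 0, 0, 0, 0, 0], [0, 0, 0, 0, 0, 0], [0, 0, 0, 0, 0, 0], [0, 0, 0, 0, 0, 0], [0, 0, 0, 0, 0, 0]]])

```text
clock: 20.32
tcp_pos: [0.4535, -0.128, 0.0424]
orientation: [0.0, 0.119, 0.993, -0.0]
wrist_force: [5.2, -2.3, 2.5]
finger_gap: 0.0323
grip_force: 49.5
```

>>> drive_tool(series=[[[-0.02, 0, 0, 0, 0, 0], [-0.03, 0, 0, 0, 0, 0], [-0.03, 0, 0, 0, 0, 0], [-0.03, 0, 0, 0, 0, 0], [-0.03, 0, 0, 0, 0, 0], [-0.03, 0, 0, 0, 0, 0], [-0.03, 0, 0, 0, 0, 0], [-0.03, 0, 0, 0, 0, 0], [-0.03, 0, 0, 0, 0, 0], [-0.03, 0, 0, 0, 0, 0], [-0.03, 0, 0, 0, 0, 0], [-0.03, 0, 0, 0, 0, 0], [-0.02, 0, 0, 0, 0, 0], [-0.02, 0, 0, 0, 0, 0], [0, 0, 0, 0, 0, 0], [0, 0, 0, 0, 0, 0]]])

```text
clock: 22.32
tcp_pos: [0.498, -0.1388, 0.0427]
orientation: [-0.001, 0.119, 0.993, -0.0]
wrist_force: [1.1, -1.5, 10.2]
finger_gap: 0.032
grip_force: 50.3
```

>>> drive_tool(series=[[[-0.01, 0, 0, 0, 0, 0], [-0.01, 0, 0, 0, 0, 0], [-0.005, 0, 0, 0, 0, 0], [0, 0, 0, 0, 0, 0], [0, 0, 0, 0, 0, 0]]])

```text
clock: 22.95
tcp_pos: [0.4981, -0.1388, 0.0427]
orientation: [-0.003, 0.119, 0.993, -0.0]
wrist_force: [-7.5, 0.1, 17.1]
finger_gap: 0.0321
grip_force: 51.1
```

>>> drive_tool(series=[[[0, 0, 0, 0, 0, 0], [0, 0, 0, 0, 0, 0], [0, 0, 0, 0, 0, 0], [0, 0, 0, 0, 0, 0], [0, 0, -0.1, 0, 0, 0], [0, 0, -0.3, 0, 0, 0], [0, 0, -0.4, 0, 0, 0], [-0.3, 0, -0.4, 0, 0, 0], [-0.3, 0, -0.2, 0, 0, 0], [-0.2, 0, 0, 0, 0, 0], [0, 0, 0, 0, 0, 0], [0, 0, 0, 0, 0, 0]]], jaw=0.6)

```text
clock: 24.45
tcp_pos: [0.594, -0.1618, 0.2103]
orientation: [-0.001, 0.119, 0.993, 0.0]
wrist_force: [0.6, -0.1, -1.0]
finger_gap: 0.0687
grip_force: 0.0
```

Run:
```python
from h import *
info(); im,C,o=shot("w8",["pull_tab","gauge_top","marker","mount"])
d=np.load("pics/w5.npz");C5=(d["K"],d["R"],d["t"])
for l in o:
    for r in o[l][:1]: print(l,round(r["score"],2),r["location"],rect(C,r["region"],.018))
for l,uv in dict(pull_tab=[280.8,62.6],marker=[268.2,186.4]).items(): print("before",l,unproj(C5,[uv],.06),"now",unproj(C,[o[l][0]["location"]],.06))
# overlay: warp w5 onto now via plane z=.018 features -> pins/edges compare
X=np.array([[.5,-.25],[.75,-.2],[.7,-.08],[.5,-.08]]);
def H(z): return cv2.getPerspectiveTransform(proj(C5,np.c_[X,np.full(4,z)]).astype(np.float32),proj(C,np.c_[X,np.full(4,z)]).astype(np.float32))
w5=cv2.cvtColor(cv2.imread("pics/w5.png"),6).astype(np.float32);g=cv2.cvtColor(im,7).astype(np.float32)
c=np.array([.6202,-.1684]);R=Rot.from_euler("z",-13.63,degrees=True).as_matrix()[:2,:2]
for n,(x,y),z in [("smallhole",(-.058,-.033),.018),("tab",(-.125,0),.066),("marker",(-.009,-.008),.067),("pointer",(.0367,.008),.067)]:
    w=cv2.warpPerspective(w5,H(z),(560,420)); u,v=proj(C,np.r_[c+R@[x,y],z])[0].astype(int)
    t=w[v-12:v+13,u-12:u+13]; S=g[v-22:v+23,u-22:u+23]; m=cv2.matchTemplate(S,t,cv2.TM_CCOEFF_NORMED); _,s,_,l=cv2.minMaxLoc(m); print(n,(u,v),"shift px",np.array(l)-10,round(s,2))
```

```text
t 24.45 tcp [ 0.594  -0.1618  0.2103] yaw 166.38 z [-0.001  0.    -1.   ] F [ 0.6 -0.1 -1. ] gap 0.0687 gf 0
pull_tab 0.97 [283.9, 100.5] (array([ 0.58081171, -0.15986638]), (38.66420364379883, 193.06935119628906), 76.3734359741211)
gauge_top 0.59 [12.4, 127.4] (array([ 0.46752679, -0.42256778]), (29.096933364868164, 68.91078186035156), 62.15306854248047)
marker 0.73 [12.9, 130.2] (array([ 0.46659686, -0.42209109]), (29.07122802734375, 68.79145812988281), 62.15306091308594)
mount 0.84 [326.9, 184.1] (array([ 0.61733795, -0.16776952]), (127.29527282714844, 184.28807067871094), 76.3793716430664)
before pull_tab [[ 0.50832622 -0.14343039  0.06      ]] now [[ 0.51254293 -0.14150195  0.06      ]]
before marker [[ 0.61064954 -0.18071651  0.06      ]] now [[ 0.47862249 -0.39268314  0.06      ]]
smallhole (np.int64(252), np.int64(153)) shift px [0 0] 0.94
tab (np.int64(283), np.int64(83)) shift px [-4 -1] 0.77
marker (np.int64(274), np.int64(210)) shift px [ 0 -1] 0.98
pointer (np.int64(290), np.int64(253)) shift px [ 0 -1] 0.97
```

```bash
python3 -c "
from workcell import order
print(order.hand_in())"
```

```text
the job is handed in; nothing more can be done
None
```

I seated the gauge on the dark mount over both pins. I drew the tab about 47 mm to the marker (estimated 46 mm, within the 4 mm tolerance), held it over 2 s, then eased it home and released it. I handed the job in at about 24.5 s; no score came back, but the last wrist picture showed the gauge seated, the marker unmoved and the pointer back at home.

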